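# Clamp a lamp ring with an open C-washer

### The job

The lamp ring on the round clamping jig has to be held down: take the larger of the two handled C-washers, slide it sideways through its gap onto the jig's stud, under the knob, and let it drop flat into the recess in the ring's top. Then turn the knob clockwise until it is firmly tight on the washer. Leave the smaller washer and the other things on the bench where they are.

Things in the scene. Friction and masses are not known exactly. Their poses are not given: they have to be found in the camera images.
- cwasher: Large handled C-washer, bright steel, lying flat on the bench (z = 0), 0.14 kg. Origin: bore centre, on the underside. z up, +x out through the gap, handle at -x. Head 8 mm thick, 52 mm across, bore 20 mm; the gap is 15 mm wide at the bore and flares to 39 mm at the rim. The tail (16 mm wide) is raised 4.5 mm over the underside, so it clears the ring's rim when seated.
- cwasher_grip (a point): Centre of the large washer's black grip block: 30 mm long (x), 14 mm wide (y, the width to grasp across), its top 32 mm and its underside 4.5 mm above the washer's underside. This point is 76 mm behind the bore centre and 18 mm above the underside; axes as the washer's.
- cwasher_bore (a point): Centre of the large washer's bore, at half its thickness (4 mm above its underside); axes as the washer's.
- cwasher_small_grip (a point): Like the large one but smaller: head 38 mm across, bore 12 mm, throat only 8.5 mm, so it does not pass the stud. Same tail and grip block. This point: centre of its grip block, 76 mm behind its bore. To be left alone.
- jig_stud (a point): Axis of the jig's upright stud (12 mm diameter), at the height of the recess floor, 41 mm above the bench; the stud ends inside the knob. The jig has a round dark steel foot (100 mm diameter, 14 mm high) fixed to the bench.
- ring_seat (a point): Centre of the floor of the recess in the lamp ring's top. The ring is loose aluminium, 84 mm outside, bore 40 mm, 30 mm high, on the jig's foot round the stud, with about 1.5 mm sideways play. Its rim is 44 mm above the bench; the recess is 57 mm in diameter, 3 mm deep (floor 41 mm above the bench) and takes the 52 mm washer head.
- clamp_knob: Screw knob on the stud. Origin: centre of the underside of its sprung steel flange (36 mm diameter, 6 mm thick); at the start 11.5 to 13.5 mm above the ring's rim, so 3.5 to 5.5 mm more than the washer's thickness. Clockwise from above it screws down 4 mm per rad: 1.6 to 2.1 rad from the start to touching the seated washer. It stays where it is left. x along its grip bar.
- knob_bar (a point): Centre of the knob's black grip bar: 36 mm long (x), 12 mm wide (y, the width to grasp across from above), 24 mm high, from 16 to 40 mm above the flange's underside. It turns at 0.08 N m; once the flange touches the washer the flange spring (10 N/mm) yields and the torque climbs, until 0.6 rad later the thread comes to a hard stop, felt as a steep rise of torque.
- gauge_block: Bystander, plain grey ground cube, 36x36x30 mm; leave it where it is. Origin: centre of its underside.
- side_cutters: Bystander, side cutters with red handles lying flat, 55x165x13 mm; leave it where it is. Origin: centre of its underside.
- tape_measure: Bystander, yellow-brown tape measure standing on edge, 30x68x58 mm; leave it where it is. Origin: centre of its underside.
- terminal_strip: Bystander, white terminal strip, 20x61x21 mm; leave it where it is. Origin: centre of its underside.
- screwdriver_blue: Bystander, screwdriver with blue handle, 29x180x29 mm; leave it where it is. Origin: centre of its underside.
- marker_black: Bystander, black and white felt marker, 17x138x17 mm; leave it where it is. Origin: centre of its underside.
Things that resemble listed ones, but are neither listed nor needed, are in the scene too. What is shaped like the part that bears ring_seat but blue is not meant.

How it is judged (in metres and radians):
On the way, in this order (a step that is already met when the one before it is completed fails the run):
1. the large C-washer is on the stud, under the knob, flat in the ring's recess (horizontal distance between cwasher_bore and ring_seat below 0.0035 m and z of cwasher_bore in the frame of ring_seat below 0.0055 m and angle between cwasher's own z axis and vertical below 0.06 rad and contact force between clamp_knob and cwasher below 1 N), for 0.2 s.
2. the knob is tight on the washer (horizontal distance between cwasher_bore and ring_seat below 0.0035 m and z of cwasher_bore in the frame of ring_seat below 0.0055 m and angle between cwasher's own z axis and vertical below 0.06 rad and contact force between clamp_knob and cwasher above 10 N), for 0.2 s.
At the end, for the whole second after the job is handed in: The large C-washer lies flat (within 0.06 rad) in the ring's recess, its bore within 3.5 mm of the recess centre sideways and its underside within 1.5 mm of the recess floor; the knob presses on it with more than 10 N; the ring stands level on the jig, within 4 mm of the stud axis; all at rest (all of step 2 and horizontal distance between ring_seat and jig_stud below 0.004 m and angle between ring_seat's own z axis and vertical below 0.05 rad and linear speed of cwasher below 0.01 m/s); the robot touches nothing.
It fails at once if the smaller C-washer is moved more than 3 cm (distance of cwasher_small_grip from where it was at the start of the episode above 0.03 m).
It fails at once if a bystander is moved more than 4 cm (distance of any of gauge_block, side_cutters, tape_measure, terminal_strip, screwdriver_blue, marker_black from where it was at the start of the episode above 0.04 m).
It also fails if it takes over 72 s, if anything falls off the work surface, if the arm or the gripper's body presses on something with over 40 N, if the wrist force passes 120 N, or if a joint passes its speed limit or range.

### The arm

A 6-joint arm with a two-finger parallel gripper is mounted at the origin on a cart in front of the work surface, level with it; the furniture and walls round the work are solid. World frame = base frame: x ahead of the robot, y to its left, z up, the work surface at z = 0. Lengths are in mm, angles in rad, forces in N, time in s.
With the tool pointing down it reaches from about 350 to 925 mm from the base axis. Payload 6.4 kg.
Tool frame: the origin (TCP) lies midway between the tips of the shut fingers; the grasp point (between the pads) lies grip_depth behind it (grip_depth is the distance from the TCP to the grasp point, in mm); z points along the fingers, y is the line along which they close (so a half turn about z gives the same grasp; the last joint's range is limited). The gripper opens to 85 mm and grips with 20 to 120 N. Pads are 22 mm wide; open, the fingers measure 114 mm over their backs; the gripper's body (76 mm by 85 mm) begins 54 mm behind the grasp point. The pads swing forward as they close: fully open they stand 13 mm farther back than shut.
Start: joints at [-1.42, 0.245, 1.558, -0, 1.339, -0.174], TCP at [207.432, -616.024, 231.29] pointing down, gripper open.
Joint ranges: [-3.13, 3.13], [-1.02, 2.26], [0.13, 2.54], [-0.95, 4.09], [0.21, 2.88], [-2.74, 2.74]. Speed limits (rad/s): [2.57, 2.57, 3.14, 3.14, 3.14, 3.14].

### API

Orientations are given as a unit quaternion [x, y, z, w].
In Python, from workcell import get_obs, read_camera, camera_model, finish_job, grip_depth gives the robot as it stands.
- The arm moves only by the shell command python3 -m jog 'ROWS'. ROWS is JSON, a list that holds one entry, the list of rows, each a list of 5 numbers: the shift along the world's x, y, z in mm, then the turn about the world's z in rad, then the closure in counts, from 0 (fully open) to 255 (shut). A call has 1 to 10 rows; each row shifts and turns the commanded pose from where the row before left it; what a row does not reach is not made up. A row lasts 1/10 s, in which the tool goes at most 50 mm and 8.59 degrees, less where a joint would pass 70% of its speed; a pose out of reach is approached as far as the arm can. A call is refused whole if a number of a shift passes 50 or a number of a turn 0.15, either way. A call with a gripper value outside its range is refused whole. The fingers move at their own pace and stop on an object; the grip force is fixed at half the most. Time passes only in rows, so rows that do not move let the fingers close. It gives the time, the measured TCP pose, the force, the opening and the grip force at its end, in the units of the state.
- get_obs(): the state, without advancing time (a new reading comes with each control period).
- read_camera(name): name is "scene" or "top" or "wrist"; returns the picture (480x640x3 uint8, blue, green, red); there is no depth.
- camera_model(name): a dict with "intrinsics" (3x3 intrinsics, pixels), "xyz" and "attitude" of the camera in the world; the wrist camera has in their place "tool_from_camera" (4x4, takes a point from camera to tool coordinates, whose origin is the TCP and whose axes are the flange's). Camera axes: x right, y up, looking along -z (the intrinsics and any distortion apply to the point x, -y, -z); pixel columns grow to the right and rows downward; lengths in mm; the calibration is good to about 2 mm. The wrist camera is an equidistant fisheye: a pixel r from the principal point sees the ray r / f radians off the axis. A picture is of the moment at which its call begins: read the wrist's pose just before it. camera_model takes no time and is no camera call.
- finish_job(): hands the job in; it is judged then, once.
The state is a dict: "time_s": time; "qpos": joint angles; "qd": joint speeds; "joint_torque": joint torques, N m; "ee_pos": TCP position; "ee_rot": TCP orientation; "force": force on the tool from outside, world axes, zero at the start; "ft_torque": the same for the moment, N m; "gripper_width": finger opening in mm; "finger_force": force on a finger pad.
Only numpy, scipy, OpenCV 4.12 (cv2) and the standard library are available. Lean on these libraries where they do the work, as an engineer would, in place of code of your own. Each camera call takes 0.05 s, during which the arm holds its last target. There are 200 camera calls.

## Working session

There is one attempt and no reset: what is moved stays moved. The work goes in short steps, Python scripts to look and compute and a shell command to move; the robot and the scene stay as the last step left them, time stands still between calls to the robot, and variables do not carry over. Pictures are saved under pics/ and viewed, at most 10 in all, crops included, and the job is handed in when it is done.

```bash
mkdir -p pics; ls
python3 - <<'E'
from workcell import *
import cv2,json
o=get_obs();print(o);print(grip_depth)
for n in("scene","top","wrist"):
    print(n,camera_model(n))
for n in("scene","top"):
    cv2.imwrite(f"pics/{n}0.png",read_camera(n))
E
```

```text
pics
{'time_s': 0.0, 'qpos': array([-1.42010969e+00,  2.45826458e-01,  1.55901982e+00,  2.94732090e-08,
        1.33873237e+00, -1.74116758e-01]), 'qd': array([-2.79361847e-04,  4.85955350e-05, -1.05785205e-03, -2.28501721e-03,
       -1.27130471e-03,  1.93369841e-03]), 'joint_torque': array([-1.49926404e-03, -4.29514539e+01, -3.26130652e+01, -2.76555629e-04,
        5.37505257e-03,  3.02472074e-06]), 'ee_pos': array([ 207.33823034, -615.44463202,  230.16929736]), 'ee_rot': array([ 9.86841317e-01,  1.61688682e-01,  1.16471020e-05, -9.92929525e-04]), 'force': array([ 1.06165958, -0.97158766,  0.09812872]), 'ft_torque': array([-0.03437785, -0.04701536, -0.01502107]), 'finger_force': 0.0, 'gripper_width': 85.00601612535016}
18.700000000000003
scene {'intrinsics': array([[436.2364413 ,   0.        , 323.98842561],
       [  0.        , 436.2364413 , 246.48644181],
       [  0.        ,   0.        ,   1.        ]]), 'xyz': array([-182.62096541, -696.3749488 ,  643.20513092]), 'attitude': array([ 0.46742948, -0.19534198, -0.34237672,  0.79128337])}
top {'intrinsics': array([[465.71343235,   0.        , 317.09144377],
       [  0.        , 465.71343235, 240.28608688],
       [  0.        ,   0.        ,   1.        ]]), 'xyz': array([ 459.20555518,   37.79065045, 1136.77996988]), 'attitude': array([ 0.02455129, -0.03287881, -0.69958954,  0.71336575])}
wrist {'intrinsics': array([[371.64829954,   0.        , 315.53681009],
       [  0.        , 371.64829954, 240.64606514],
       [  0.        ,   0.        ,   1.        ]]), 'tool_from_camera': array([[-4.03983252e-04,  9.59066040e-01,  2.83182217e-01,
         7.15528259e+01],
       [ 9.99999918e-01,  3.92854377e-04,  9.60862828e-05,
         8.45966052e-02],
       [-1.90962828e-05,  2.83182233e-01, -9.59066120e-01,
        -1.43255117e+02],
       [ 0.00000000e+00,  0.00000000e+00,  0.00000000e+00,
         1.00000000e+00]])}
```

View pics/scene0.png

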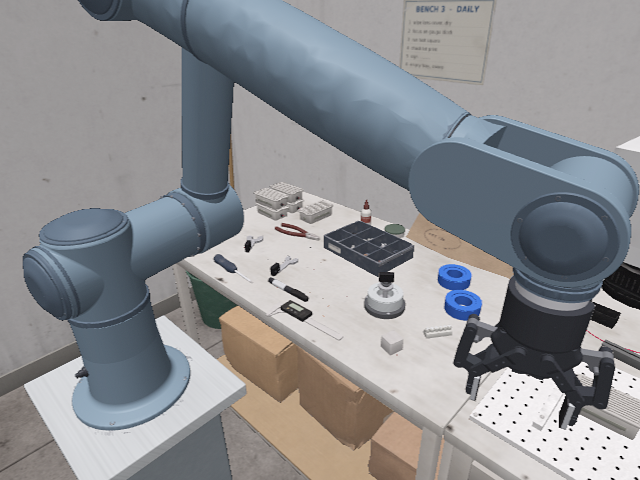

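View pics/top0.png

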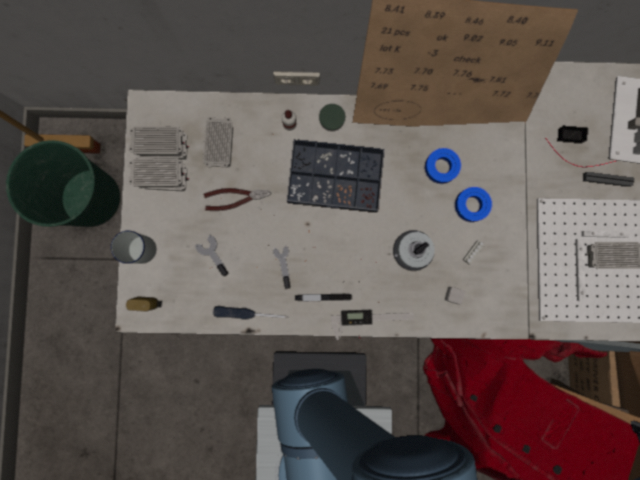

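The scene view shows the jig at (385,300) and two handled washers at (254,241) and (284,265). In the top view the jig is at (414,250), and the washer candidates are at (212,255) and (283,268). I'll enlarge both to pick the larger, and measure them.

```bash
cat > h.py <<'E'
import numpy as np,cv2
from scipy.spatial.transform import Rotation as R
from workcell import *
def ray(name,uv,obs=None):
    m=camera_model(name);K=m["intrinsics"];u,v=uv
    x,y=(u-K[0,2])/K[0,0],(v-K[1,2])/K[1,1]
    if name=="wrist":
        r=np.hypot(x,y);s=np.sin(r)/max(r,1e-9)
        d=np.array([x*s,-y*s,-np.cos(r)])
        T=m["tool_from_camera"];Rt=R.from_quat(obs["ee_rot"]).as_matrix()
        return obs["ee_pos"]+Rt@T[:3,3],Rt@T[:3,:3]@d
    return m["xyz"],R.from_quat(m["attitude"]).as_matrix()@np.array([x,-y,-1.])
def onplane(name,uv,z,obs=None):
    c,d=ray(name,uv,obs);return c+d*(z-c[2])/d[2]
def proj(name,p,obs=None):
    m=camera_model(name);K=m["intrinsics"]
    if name=="wrist":
        T=m["tool_from_camera"];Rt=R.from_quat(obs["ee_rot"]).as_matrix()
        q=T[:3,:3].T@(Rt.T@(np.asarray(p,float)-obs["ee_pos"])-T[:3,3])
        x,y,z=q[0],-q[1],-q[2];h=np.hypot(x,y);k=np.arctan2(h,z)/max(h,1e-9)
        return K[0,0]*x*k+K[0,2],K[1,1]*y*k+K[1,2]
    q=R.from_quat(m["attitude"]).as_matrix().T@(np.asarray(p,float)-m["xyz"])
    return K[0,0]*q[0]/-q[2]+K[0,2],K[1,1]*-q[1]/-q[2]+K[1,2]
E
python3 - <<'E'
from h import *
im=cv2.imread("pics/top0.png")
a=cv2.resize(im[225:300,185:310],None,fx=6,fy=6,interpolation=cv2.INTER_CUBIC)
cv2.imwrite("pics/crop1.png",a)
for n,uv,z in[("headA",(206,246),8),("gripA",(223,270),32),("headB",(282,254),8),("gripB",(287,283),32),("ring",(414,250),44),("bar",(421,247),90)]:
    print(n,onplane("top",uv,z).round())
E
```

```text
headA [532. 294.   8.]
gripA [474. 247.  32.]
headB [516. 110.   8.]
gripB [447.  95.  32.]
ring [ 530. -203.   44.]
bar [ 534. -209.   90.]
```

View pics/crop1.png

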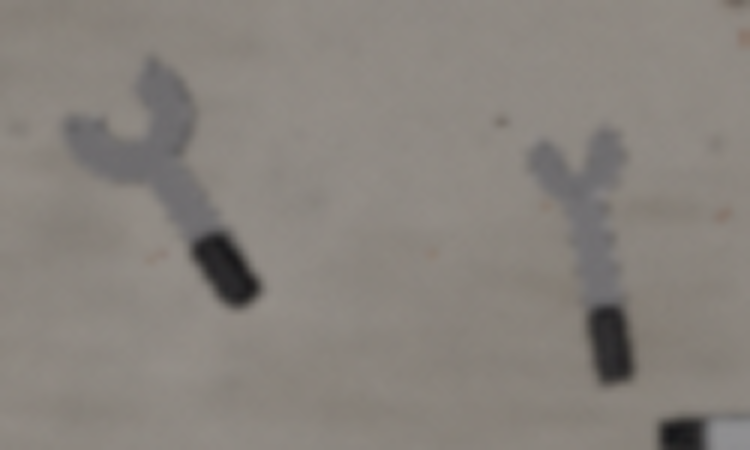

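Candidates are A at top (212,255) and B at (283,268). A's head is clearly wider, with an open throat (about 50 mm against 38 mm), so A is the large one. The jig with the bare aluminium ring is at (414,250); the blue rings are decoys. I'll go over the jig first for a wrist look.

```bash
python3 -m jog '[[[27,38,0,0,0],[27,38,0,0,0],[27,38,0,0,0],[27,38,0,0,0],[27,38,0,0,0],[27,38,0,0,0],[27,38,0,0,0],[27,38,0,0,0],[27,38,0,0,0],[27,38,0,0,0]]]'
python3 - <<'E'
from h import *
o=get_obs();im=read_camera("wrist");np.save("o1.npy",o,allow_pickle=True)
cv2.imwrite("pics/w1.png",im);print(o["ee_pos"],o["ee_rot"],proj("wrist",[530,-203,44],o))
E
```

```text
time_s: 1.1
ee_pos: [478.0, -234.1, 231.0]
ee_rot: [0.987, 0.162, -0.0, -0.0]
force: [0.0, -0.5, -0.0]
gripper_width: 85.3
finger_force: 0.0
[ 478.02850458 -234.12893441  231.01843869] [ 9.86852452e-01  1.61623666e-01 -1.14609430e-04 -1.27248671e-04] (np.float64(300.8258779729869), np.float64(147.86773499281264))
```

View pics/w1.png

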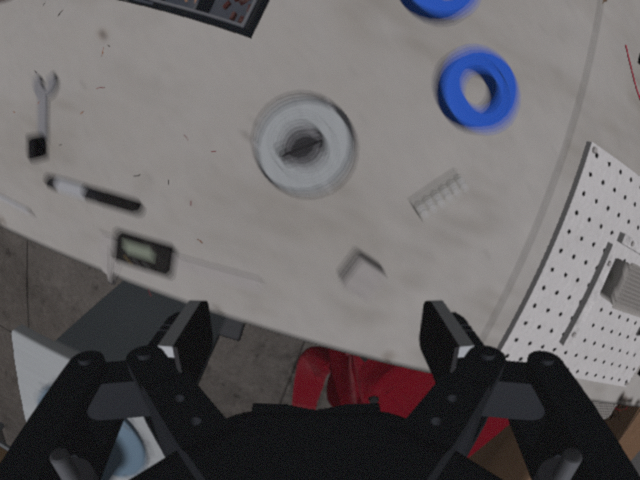

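The wrist view shows the jig ring at (304,145) with the bar at about (300,147), but it is blurred by motion. I'll move slightly closer, settle and measure.

```bash
python3 -m jog '[[[0,25,-20,0,0],[0,0,-30,0,0],[0,0,0,0,0],[0,0,0,0,0],[0,0,0,0,0]]]'
python3 - <<'E'
from h import *
o=get_obs();im=read_camera("wrist")
cv2.imwrite("pics/w2.png",im);print(o["ee_pos"])
u,v=map(int,proj("wrist",[530,-203,60],o));print(u,v)
y0=max(v-90,0);x0=u-110
c=cv2.resize(im[y0:v+90,x0:u+110],None,fx=3,fy=3,interpolation=cv2.INTER_CUBIC);print(x0,y0)
cv2.imwrite("pics/w2c.png",c);np.save("o2.npy",o,allow_pickle=True)
E
```

```text
time_s: 1.65
ee_pos: [478.1, -212.0, 182.9]
ee_rot: [0.987, 0.161, 0.001, 0.001]
force: [-0.1, 0.2, 0.4]
gripper_width: 85.3
finger_force: 0.0
[ 478.06347695 -212.01338529  182.8582427 ]
326 161
216 71
```

View pics/w2c.png

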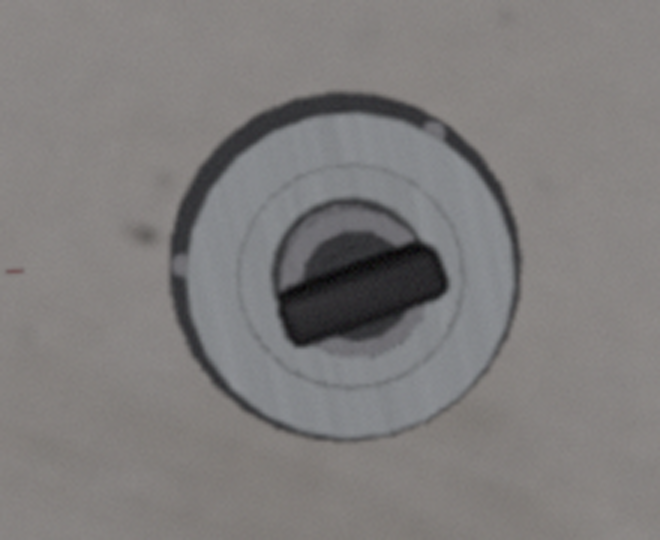

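The crop shows the ring rim centred at (352,275) and the dark bar from (290,320) to (440,268). I'll cast both contours.

Run:
```python
from h import *
o=np.load("o2.npy",allow_pickle=True).item();im=cv2.imread("pics/w2.png")
g=cv2.cvtColor(im,cv2.COLOR_BGR2GRAY)
def W(p,z): return np.array([onplane("wrist",q,z,o)[:2] for q in p],np.float32)
# typed rim points, crop coords
rim=np.array([(188,275),(516,275),(352,112),(352,438)])/3.+[216,71]
c,r=cv2.minEnclosingCircle(W(rim,44));print("rim typed",c,r)
rec=np.array([(238,276),(462,276),(350,164),(350,388)])/3.+[216,71]
c,r=cv2.minEnclosingCircle(W(rec,44));print("recess typed",c,r)
roi=np.zeros_like(g);cv2.circle(roi,(int(216+364/3),int(71+293/3)),34,255,-1)
m=((g<50)&(roi>0)).astype(np.uint8)
cs,_=cv2.findContours(m,cv2.RETR_EXTERNAL,cv2.CHAIN_APPROX_NONE);c=max(cs,key=cv2.contourArea)
m=cv2.morphologyEx(m,cv2.MORPH_OPEN,np.ones((7,7)))
print(cv2.minAreaRect(c))
corn=np.array([(278,296),(426,243),(446,292),(298,346)])/3.+[216,71]
for z in(96.5,):
  w=W(corn,z);d=(w[1]-w[0]+w[2]-w[3])/2
  print("bar",w.mean(0),np.linalg.norm(d),np.linalg.norm(w[3]-w[0]),np.arctan2(d[1],d[0]))
print(R.from_quat(o["ee_rot"]).as_matrix().round(3))
```

```text
rim typed (529.4064331054688, -209.5449981689453) 41.83576965332031
recess typed (529.1875610351562, -208.93075561523438) 28.637603759765625
((335.5999755859375, 166.8000030517578), (26.56313133239746, 55.65608215332031), 71.56504821777344)
bar [ 529.68396 -208.7181 ] 32.544876 11.232093 -0.8902741
[[ 0.948  0.318  0.002]
 [ 0.318 -0.948 -0.001]
 [ 0.001  0.002 -1.   ]]
```

```bash
python3 -m jog '[[[-3,43,5,0.036,0],[-3,43,5,0.036,0],[-3,43,0,0.036,0],[-3,43,0,0.036,0],[-3,43,0,0.036,0],[-3,43,0,0.036,0],[-3,43,0,0.036,0],[-3,43,0,0.036,0],[-3,43,0,0.036,0],[-3,43,0,0.036,0]]]'; python3 -m jog '[[[0,0,0,0,0],[0,0,0,0,0],[0,0,0,0,0]]]';python3 - <<'E'
from h import *
o=get_obs();im=read_camera("wrist")
cv2.imwrite("pics/w3.png",im)
g=proj("wrist",[474,247,32],o);h=proj("wrist",[532,294,8],o);print(g,h)
u,v=map(int,np.add(g,h)/2)
y0=max(v-95,0);x0=max(u-120,0)
c=cv2.resize(im[y0:y0+190,x0:x0+240],None,fx=3,fy=3,interpolation=cv2.INTER_CUBIC);print(x0,y0)
cv2.imwrite("pics/w3c.png",c);np.save("o3.npy",o,allow_pickle=True)
E
```

```text
time_s: 2.7
ee_pos: [448.1, 220.6, 193.0]
ee_rot: [0.942, 0.336, 0.002, 0.0]
force: [0.1, 0.1, -0.2]
gripper_width: 85.1
finger_force: 0.0
time_s: 3.0
ee_pos: [448.1, 218.2, 192.0]
ee_rot: [0.942, 0.335, 0.001, 0.0]
force: [-0.7, -0.1, -0.7]
gripper_width: 85.6
finger_force: 0.0
(np.float64(308.1863923647541), np.float64(174.69670604551774)) (np.float64(308.7241315721407), np.float64(87.36525984169492))
188 36
```

View pics/w3c.png

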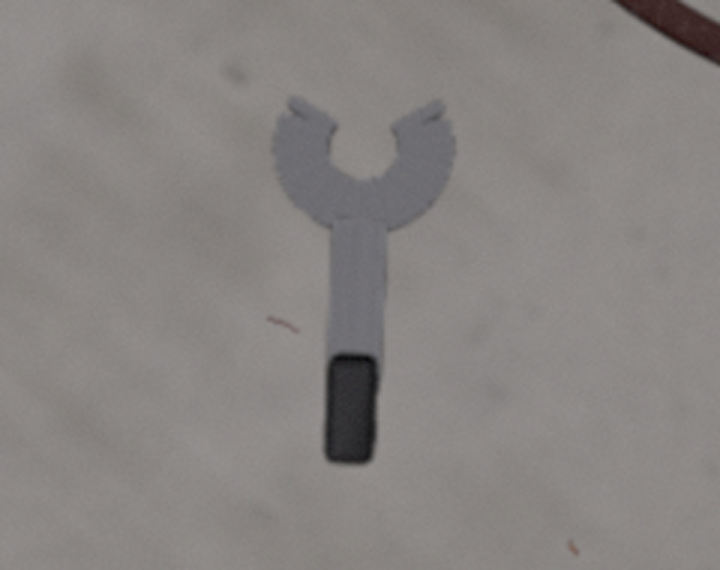

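The crop shows the large washer with its bore at (363,148) and grip block top at (351,408); the open throat and broad head confirm it.

Run:
```python
from h import *
o=np.load("o3.npy",allow_pickle=True).item()
f=lambda p,z:onplane("wrist",np.array(p)/3.+[188,36],z,o)[:2]
L,Rr=f((274,147),8),f((456,147),8);print("head dia",np.linalg.norm(L-Rr))
b=(L+Rr)/2;bb=f((363,148),8);print(b,bb,"bore",np.linalg.norm(f((330,148),8)-f((396,148),8)))
g=f((351,408),32);print("grip",g,"len",np.linalg.norm(f((352,355),32)-f((349,462),32)),"w",np.linalg.norm(f((327,408),32)-f((375,408),32)))
for q in(b,bb):
  d=q-g;print(np.linalg.norm(d),np.arctan2(d[1],d[0]))
print(o["ee_pos"],R.from_quat(o["ee_rot"]).as_euler("ZYX"))
M=R.from_quat(o["ee_rot"]).as_matrix();print("yaw",np.arctan2(M[1,0],M[0,0]))
```

```text
head dia 52.45916254169498
[534.36704517 294.91657281] [533.56101657 294.96268541] bore 18.98951729522649
grip [474.09601204 250.42086456] len 29.45328179533277 w 13.0613386113894
74.91638997785029 0.6359452367703443
74.29711009639944 0.6428880830116782
[448.06518951 218.17564285 191.96319759] [ 6.83367167e-01 -8.77961917e-04  3.14089626e+00]
yaw 0.6833671671791296
```

```bash
python3 -m jog '[[[13,16,-20,-0.02,0],[13,16,-40,-0.02,0],[0,0,-40,0,0],[0,0,-40,0,0],[0,0,-30,0,0],[0,0,-12,0,0],[0,0,-4,0,0],[0,0,0,0,0],[0,0,0,0,0]]]'; python3 -m jog '[[[0,0,0,0,255],[0,0,0,0,255],[0,0,0,0,255],[0,0,0,0,255],[0,0,0,0,255],[0,0,0,0,255],[0,0,0,0,255],[0,0,0,0,255]]]'
```

```text
time_s: 3.95
ee_pos: [475.1, 251.2, 7.2]
ee_rot: [0.949, 0.317, 0.002, 0.0]
force: [0.1, -0.6, 0.3]
gripper_width: 85.7
finger_force: 0.0
time_s: 4.75
ee_pos: [473.4, 251.0, 5.4]
ee_rot: [0.948, 0.317, -0.0, -0.0]
force: [-0.6, -0.7, 2.0]
gripper_width: 12.8
finger_force: 60.7
```

Gripped (12.8 mm opening, 61 N). I'll lift it, carry it to the standoff in front of the jig and turn it to yaw 0.

```bash
python3 -m jog '[[[0,0,10,0,255],[0,0,40,0,255],[0,0,45,0,255]]]'; python3 -m jog '[[[-8,-46,0,-0.064,255],[-8,-46,0,-0.064,255],[-8,-46,0,-0.064,255],[-8,-46,0,-0.064,255],[-8,-46,0,-0.064,255],[-8,-46,0,-0.064,255],[-8,-46,0,-0.064,255],[-8,-46,0,-0.064,255],[-8,-46,0,-0.064,255],[-8,-46,0,-0.064,255]]]';python3 -m jog '[[[0,0,0,0,255],[0,0,0,0,255],[0,0,0,0,255]]]';python3 - <<'E'
from h import *
o=get_obs();im=read_camera("wrist")
cv2.imwrite("pics/w4.png",im)
b=proj("wrist",o["ee_pos"]+[76,0,0],o);j=proj("wrist",[529.5,-209,44],o);print(o["ee_pos"],b,j)
np.save("o4.npy",o,allow_pickle=True)
c=cv2.resize(im[0:270,160:480],None,fx=2.2,fy=2.2,interpolation=cv2.INTER_CUBIC)
cv2.imwrite("pics/w4c.png",c)
M=R.from_quat(o["ee_rot"]).as_matrix();print("yaw",np.arctan2(M[1,0],M[0,0]))
E
```

```text
time_s: 5.05
ee_pos: [471.6, 250.4, 99.9]
ee_rot: [0.948, 0.317, -0.002, -0.0]
force: [1.2, -0.1, -0.8]
gripper_width: 13.1
finger_force: 60.3
time_s: 6.05
ee_pos: [392.6, -210.8, 100.8]
ee_rot: [1.0, 0.001, 0.0, 0.0]
force: [0.6, 0.5, -2.0]
gripper_width: 12.3
finger_force: 60.4
time_s: 6.35
ee_pos: [393.2, -208.0, 100.1]
ee_rot: [1.0, 0.003, -0.0, -0.0]
force: [-0.5, 0.3, -1.5]
gripper_width: 13.0
finger_force: 60.4
[ 393.21242178 -208.0082068   100.08383819] (np.float64(316.05587103473016), np.float64(122.54431118963396)) (np.float64(318.48975425379905), np.float64(17.25296599436615))
yaw 0.005804086879074401
```

View pics/w4c.png

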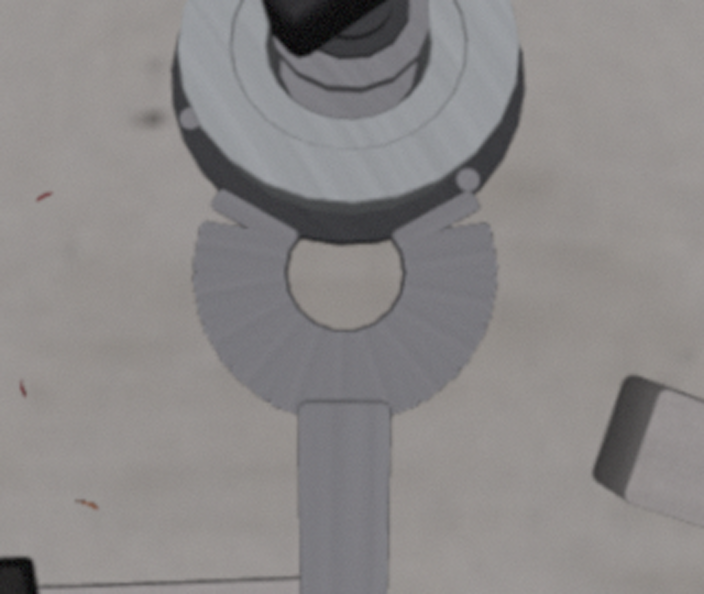

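The held washer's bore is at crop (345,272), and the ring and recess axis is near column 350. Next, the relative offset.

Run:
```python
from h import *
o=np.load("o4.npy",allow_pickle=True).item()
f=lambda p,z:onplane("wrist",np.array(p)/2.2+[160,0],z,o)[:2]
zt=102.7
L,Rr=f((285,272),zt),f((405,272),zt);print("bore",(L+Rr)/2,np.linalg.norm(L-Rr))
L,Rr=f((192,275),zt),f((498,275),zt);print("head",(L+Rr)/2,np.linalg.norm(L-Rr))
print("bore bottom",f((345,331),zt),"tail",f((344,402),zt),f((344,580),zt))
print("recess bottom x",f((349,149),44),"ring bottom",f((350,203),44), "ring sides",f((180,45),44),f((520,45),44),"recess sides",f((231,45),44),f((467,45),44))
print(o["ee_pos"])
```

```text
bore [ 468.79995997 -208.29485676] 20.338498220354577
head [ 468.7137068  -208.30548612] 52.375172304997285
bore bottom [ 458.57114448 -208.3518395 ] tail [ 446.25733842 -208.25208217] [ 413.65293432 -208.44657889]
recess bottom x [ 500.68129852 -209.2178684 ] ring bottom [ 487.23622116 -209.52932293] ring sides [ 529.00741833 -167.85109638] [ 529.76314035 -250.93469905] recess sides [ 528.21105267 -180.4945946 ] [ 528.70052434 -237.73027143]
[ 393.21242178 -208.0082068   100.08383819]
```

```bash
python3 -m jog '[[[0,-0.6,-25,0,255],[0,0,-20,0,255],[0,0,-4.4,0,255],[0,0,0,0,255],[0,0,0,0,255]]]'; python3 -m jog '[[[8,0,0,0,255],[8,0,0,0,255],[8,0,0,0,255],[6,0,0,0,255],[0,0,0,0,255],[0,0,0,0,255]]]'
python3 - <<'E'
from h import *
o=get_obs();im=read_camera("wrist")
cv2.imwrite("pics/w5.png",im);print(o["ee_pos"],o["force"])
s=read_camera("scene");cv2.imwrite("pics/s5.png",s)
c=cv2.resize(im[0:270,160:480],None,fx=1.5,fy=1.5,interpolation=cv2.INTER_CUBIC)
d=cv2.resize(s[260:330,345:415],(300,300),interpolation=cv2.INTER_CUBIC)
c[:300,-300+0:]=c[:300,-300:]
out=np.zeros((405,780,3),np.uint8);out[:,:480]=c;out[:300,480:]=d
cv2.imwrite("pics/c5.png",out)
E
```

```text
time_s: 6.9
ee_pos: [394.1, -209.6, 51.7]
ee_rot: [1.0, 0.003, 0.001, 0.0]
force: [0.2, -0.0, -0.9]
gripper_width: 13.0
finger_force: 60.3
time_s: 7.5
ee_pos: [423.4, -209.5, 50.7]
ee_rot: [1.0, 0.003, -0.0, -0.0]
force: [1.5, -0.5, -2.1]
gripper_width: 12.7
finger_force: 60.4
[ 423.44867814 -209.50483536   50.74374673] [ 1.48136137 -0.54994447 -2.109638  ]
```

View pics/c5.png

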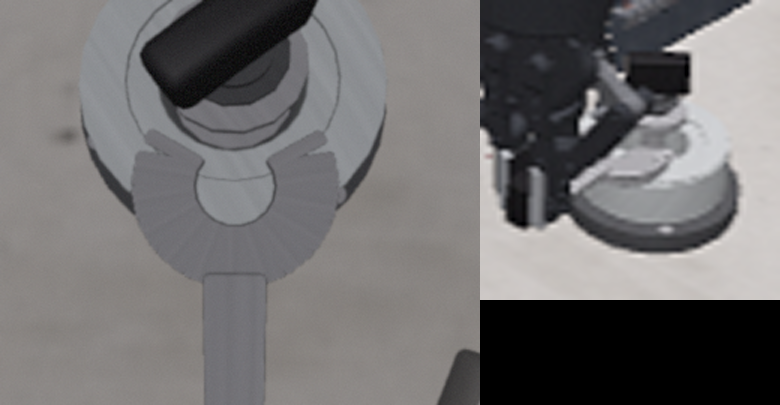

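The throat (column 235) lines up with the recess axis (column 233), and the head is above the rim and clear below the flange. I'll slide it in.

```bash
python3 -m jog '[[[6,0,0,0,255],[6,0,0,0,255],[5,0,0,0,255],[0,0,0,0,255]]]';  python3 -m jog '[[[5,0,0,0,255],[5,0,0,0,255],[3.5,0,0,0,255],[0,0,0,0,255],[0,0,0,0,255]]]'
```

```text
time_s: 8.0
ee_pos: [441.2, -209.8, 51.1]
ee_rot: [1.0, 0.003, 0.0, 0.0]
force: [-0.3, -0.2, -2.3]
gripper_width: 13.0
finger_force: 60.4
time_s: 8.5
ee_pos: [453.9, -209.6, 50.8]
ee_rot: [1.0, 0.002, -0.0, -0.0]
force: [-0.2, 0.4, -1.5]
gripper_width: 13.2
finger_force: 60.4
```

```bash
python3 -m jog '[[[0,0,-1.5,0,255],[0,0,-1.5,0,255],[0,0,-1,0,255],[0,0,0,0,255],[0,0,0,0,255]]]'
python3 - <<'E'
from h import *
o=get_obs();im=read_camera("wrist")
cv2.imwrite("pics/w6.png",im);print(o["ee_pos"],o["force"])
cv2.imwrite("pics/c6.png",cv2.resize(im[40:240,200:440],None,fx=3,fy=3,interpolation=cv2.INTER_CUBIC))
E
```

```text
time_s: 9.0
ee_pos: [453.9, -209.6, 46.8]
ee_rot: [1.0, 0.002, -0.0, -0.0]
force: [1.1, -0.5, -1.5]
gripper_width: 13.0
finger_force: 60.4
[ 453.89128995 -209.57689076   46.83249054] [ 1.06699518 -0.51283096 -1.53516704]
```

View pics/c6.png

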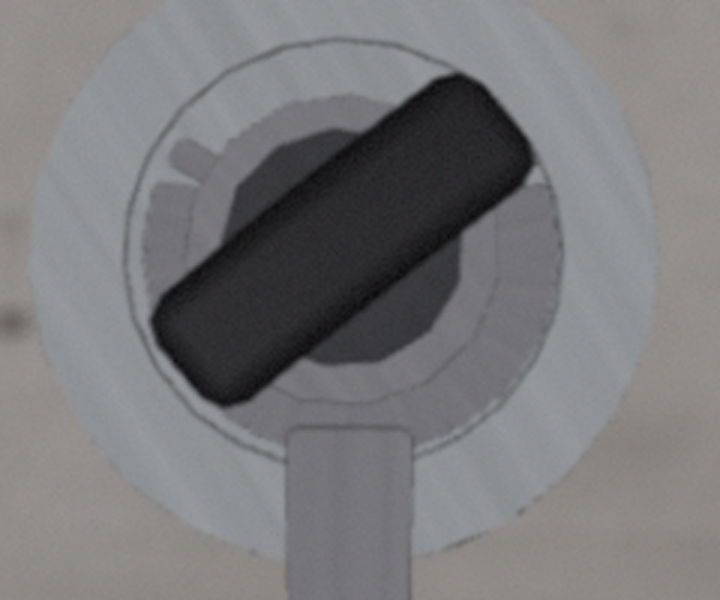

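The head has entered the recess but sits about 1 mm toward -y (head centre column 352, recess 343). I'll nudge +1 mm in y, lower it the rest of the way and release partway.

```bash
python3 -m jog '[[[0,1,0,0,255],[0,0,-0.7,0,255],[0,0,0,0,255],[0,0,0,0,255]]]';  python3 -m jog '[[[0,0,0,0,120],[0,0,0,0,120],[0,0,0,0,120],[0,0,0,0,120],[0,0,0,0,120]]]'; python3 -m jog '[[[0,0,15,0,120],[0,0,45,0,120],[0,0,45,0,120],[-20,0,20,0,120],[0,0,0,0,120],[0,0,0,0,120],[0,0,0,0,120]]]'
python3 - <<'E'
from h import *
o=get_obs();im=read_camera("wrist")
cv2.imwrite("pics/w7.png",im);print(o["ee_pos"],o["force"])
u,v=map(int,proj("wrist",[510,-209,44],o));y0=max(v-80,0)
print(u-120,y0)
cv2.imwrite("pics/c7.png",cv2.resize(im[y0:y0+180,u-120:u+120],None,fx=3,fy=3,interpolation=cv2.INTER_CUBIC))
np.save("o7.npy",o,allow_pickle=True)
E
```

```text
time_s: 9.45
ee_pos: [454.0, -208.6, 46.4]
ee_rot: [1.0, 0.002, 0.0, 0.0]
force: [-0.7, 1.4, 0.8]
gripper_width: 13.0
finger_force: 60.7
time_s: 9.95
ee_pos: [454.0, -208.6, 46.2]
ee_rot: [1.0, 0.002, 0.0, 0.0]
force: [0.7, -0.7, 0.6]
gripper_width: 45.3
finger_force: 0.0
time_s: 10.65
ee_pos: [433.4, -208.0, 169.6]
ee_rot: [1.0, 0.002, -0.001, -0.001]
force: [0.4, 0.0, 0.5]
gripper_width: 45.0
finger_force: 0.0
[ 433.42169313 -208.0254518   169.56507674] [0.38338476 0.01313538 0.47855945]
197 46
```

View pics/c7.png

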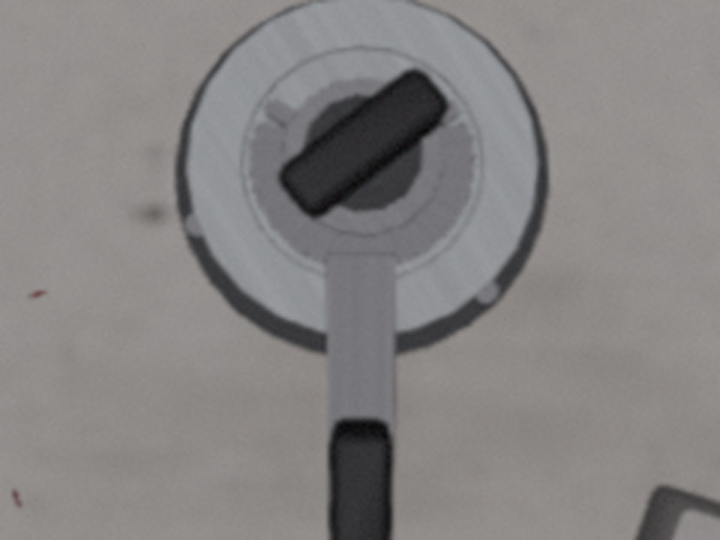

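The washer is released and lies centred in the recess (head and recess both centred near column 363). Now the bar position and angle from the same view.

Run:
```python
from h import *
o=np.load("o7.npy",allow_pickle=True).item()
f=lambda p,z:onplane("wrist",np.array(p)/3.+[197,46],z,o)[:2]
w=[f(p,96.5) for p in((282,177),(418,69),(446,105),(316,216))]
d=(w[1]-w[0]+w[2]-w[3])/2
print("bar",np.mean(w,0),np.linalg.norm(d),np.linalg.norm(w[3]-w[0]),np.arctan2(d[1],d[0])%np.pi)
print("recess",(f((244,162),44)+f((482,162),44))/2,"head",(f((251,162),49)+f((476,162),49))/2)
print(o["qpos"])
```

```text
bar [ 528.81623994 -209.55117727] 33.25883394681603 10.034950477589542 2.2810583195851732
recess [ 529.75807297 -209.33322265] head [ 529.26422454 -209.4280197 ]
[-6.83970440e-01 -9.08372272e-02  2.03242006e+00  1.44202700e-04
  1.20275969e+00  8.82009175e-01]
```

```bash
python3 -m jog '[[[10,-0.1,0,0.15,120],[10,-0.1,0,0.15,120],[10,-0.1,0,0.15,120],[10,-0.1,0,0.15,120],[10,-0.1,0,0.15,120],[10,-0.1,0,0.15,120],[10,-0.1,0,0.15,120],[10,-0.1,0,0.15,120],[8,-0.1,0,0.15,120],[8,-0.1,0,0.15,120]]]';  python3 -m jog '[[[0,0,0,0.15,120],[0,0,0,0.15,120],[0,0,0,0.15,120],[0,0,0,0.15,120],[0,0,0,0.15,120],[0,0,0,0,120],[0,0,0,0,120],[0,0,0,0,120]]]'
python3 - <<'E'
from h import *
o=get_obs();M=R.from_quat(o["ee_rot"]).as_matrix();print("yaw",np.arctan2(M[1,0],M[0,0]),o["ee_pos"],o["qpos"])
E
```

```text
time_s: 11.7
ee_pos: [529.9, -209.1, 169.2]
ee_rot: [0.728, 0.686, -0.0, -0.002]
force: [-0.5, -0.0, 0.3]
gripper_width: 45.3
finger_force: 0.0
time_s: 12.5
ee_pos: [529.8, -209.5, 170.5]
ee_rot: [0.43, 0.903, 0.0, -0.001]
force: [-0.3, 0.1, 0.6]
gripper_width: 45.1
finger_force: 0.0
yaw 2.2528085176847235 [ 529.81783157 -209.46027303  170.52963665] [-5.75441906e-01  1.22611729e-01  1.81426261e+00  1.14884899e-05
  1.20580458e+00 -1.25745837e+00]
```

```bash
python3 -m jog '[[[-0.4,0.3,-45,0.01,120],[0,0,-40,0,120],[0,0,-13,0,120],[0,0,-5,0,120],[0,0,0,0,120],[0,0,0,0,120]]]';  python3 -m jog '[[[0,0,0,0,255],[0,0,0,0,255],[0,0,0,0,255],[0,0,0,0,255],[0,0,0,0,255],[0,0,0,0,255]]]'; python3 -c "
from workcell import *;o=get_obs();print(o['ft_torque'],o['qpos'])"
```

```text
time_s: 13.1
ee_pos: [531.0, -210.2, 70.3]
ee_rot: [0.425, 0.905, -0.0, 0.002]
force: [-0.0, 0.7, 0.1]
gripper_width: 45.3
finger_force: 0.0
time_s: 13.7
ee_pos: [530.7, -209.7, 69.9]
ee_rot: [0.425, 0.905, 0.0, 0.001]
force: [0.3, 2.0, 6.1]
gripper_width: 13.4
finger_force: 58.6
[ 0.30842313  0.03852101 -0.0322831 ] [-5.75207774e-01  2.63067489e-01  1.85997430e+00  5.37458635e-04
  1.01594573e+00 -1.26940023e+00]
```

Gripped the bar. Turning clockwise, following the thread at 4 mm/rad.

```bash
python3 -m jog '[[[0,0,-0.4,-0.1,255],[0,0,-0.4,-0.1,255],[0,0,-0.4,-0.1,255],[0,0,-0.4,-0.1,255],[0,0,-0.4,-0.1,255],[0,0,-0.4,-0.1,255],[0,0,-0.4,-0.1,255],[0,0,-0.4,-0.1,255],[0,0,-0.4,-0.1,255],[0,0,-0.4,-0.1,255]]]'; python3 -c "
from workcell import *;o=get_obs();print(o['ft_torque'],o['qpos'])"; python3 -m jog '[[[0,0,-0.4,-0.1,255],[0,0,-0.4,-0.1,255],[0,0,-0.4,-0.1,255],[0,0,-0.4,-0.1,255],[0,0,-0.4,-0.1,255],[0,0,0,0,255]]]'; python3 -c "
from workcell import *;o=get_obs();print(o['ft_torque'],o['qpos'])"
```

```text
time_s: 14.7
ee_pos: [529.6, -209.9, 65.8]
ee_rot: [0.808, 0.59, -0.001, 0.0]
force: [-5.3, 1.7, 9.8]
gripper_width: 13.2
finger_force: 59.1
[0.17181376 0.77679439 0.13012703] [-5.75730245e-01  2.69213275e-01  1.86140795e+00 -1.48851061e-03
  1.01088360e+00 -2.65480449e-01]
time_s: 15.3
ee_pos: [529.1, -209.6, 63.7]
ee_rot: [0.928, 0.373, -0.001, -0.0]
force: [-7.5, 1.3, 11.1]
gripper_width: 13.3
finger_force: 59.4
[ 0.28355054  1.12685078 -0.06925142] [-5.75773947e-01  2.72301975e-01  1.86222319e+00 -1.39827147e-03
  1.00865346e+00  2.32340420e-01]
```

```bash
P='from workcell import *;o=get_obs();print("TQ",o["ft_torque"],o["qpos"][5])'
python3 -m jog '[[[-0.4,0,-0.3,-0.1,255],[0,0,-0.3,-0.1,255],[0,0,-0.4,-0.1,255],[0,0,0,0,255],[0,0,0,0,255]]]'; python3 -c "$P"
python3 -m jog '[[[0,0,-0.4,-0.1,255],[0,0,-0.4,-0.1,255],[0,0,0,0,255],[0,0,0,0,255]]]'; python3 -c "$P"
python3 -m jog '[[[0,0,-0.4,-0.1,255],[0,0,-0.4,-0.1,255],[0,0,0,0,255],[0,0,0,0,255]]]'; python3 -c "$P"
```

```text
time_s: 15.8
ee_pos: [528.9, -209.3, 62.6]
ee_rot: [0.973, 0.23, -0.001, -0.0]
force: [-5.7, 2.5, 8.5]
gripper_width: 13.4
finger_force: 59.2
TQ [ 0.42244655  0.98920816 -0.0989039 ] 0.5304690195851097
time_s: 16.2
ee_pos: [528.8, -209.1, 61.9]
ee_rot: [0.991, 0.132, -0.001, -0.0]
force: [-5.9, 3.4, 10.9]
gripper_width: 13.3
finger_force: 59.3
TQ [ 0.56586518  0.98417469 -0.07307013] 0.7303601710522879
time_s: 16.6
ee_pos: [528.7, -208.9, 61.1]
ee_rot: [0.999, 0.033, -0.001, -0.001]
force: [-5.7, 4.0, 12.0]
gripper_width: 12.9
finger_force: 59.5
TQ [ 0.76334392  1.05475776 -0.00784103] 0.9301764703759088
```

```bash
P='from workcell import *;o=get_obs();print("TQ",o["ft_torque"],o["joint_torque"][5],o["qpos"][5])'
python3 -m jog '[[[0,-0.3,-0.2,-0.1,255],[0,0,0,0,255],[0,0,0,0,255]]]'; python3 -c "$P"
python3 -m jog '[[[0,0,-0.3,-0.1,255],[0,0,0,0,255],[0,0,0,0,255]]]'; python3 -c "$P"
python3 -m jog '[[[0,0,-0.3,-0.1,255],[0,0,0,0,255],[0,0,0,0,255]]]'; python3 -c "$P"
```

```text
time_s: 16.9
ee_pos: [528.7, -208.8, 60.8]
ee_rot: [1.0, -0.017, -0.001, -0.001]
force: [-5.6, 4.6, 11.4]
gripper_width: 12.9
finger_force: 59.4
TQ [0.99576128 1.01187441 0.02132779] 0.05765500827692449 1.0296140222134476
time_s: 17.2
ee_pos: [528.7, -208.7, 60.4]
ee_rot: [0.998, -0.067, -0.001, -0.001]
force: [-6.1, 5.0, 10.8]
gripper_width: 13.4
finger_force: 59.4
TQ [0.98195745 0.98128645 0.10383982] 0.09476250037550926 1.12950445986488
time_s: 17.5
ee_pos: [528.7, -208.5, 60.1]
ee_rot: [0.993, -0.117, -0.001, -0.001]
force: [-6.3, 6.8, 10.8]
gripper_width: 12.8
finger_force: 59.4
TQ [1.10000985 0.92758397 0.09286813] 0.13247178867459297 1.2294052095711732
```

Torque is now climbing (flange on the washer). I'll relax the side load and continue to the hard stop.

```bash
P='from workcell import *;o=get_obs();print("TQ",o["ft_torque"],o["joint_torque"][5],o["qpos"][5])'
python3 -m jog '[[[-0.4,0.5,-0.1,-0.1,255],[0,0,0,0,255],[0,0,0,0,255]]]'; python3 -c "$P"
python3 -m jog '[[[0,0,-0.3,-0.1,255],[0,0,0,0,255],[0,0,0,0,255]]]'; python3 -c "$P"
python3 -m jog '[[[0,0,-0.3,-0.1,255],[0,0,0,0,255],[0,0,0,0,255]]]'; python3 -c "$P"
```

```text
time_s: 17.8
ee_pos: [528.7, -208.4, 59.8]
ee_rot: [0.986, -0.166, -0.001, -0.001]
force: [-3.7, 4.5, 9.1]
gripper_width: 13.7
finger_force: 59.0
TQ [0.83551014 0.54795037 0.19792929] 0.1864630775526166 1.3296438319856863
time_s: 18.1
ee_pos: [528.8, -208.3, 59.7]
ee_rot: [0.977, -0.215, -0.001, -0.001]
force: [-3.7, 6.0, 9.3]
gripper_width: 13.3
finger_force: 59.3
TQ [0.9648155  0.58665567 0.51012214] 0.5115240812301636 1.4287196640565774
time_s: 18.4
ee_pos: [528.8, -208.3, 59.6]
ee_rot: [0.965, -0.263, -0.001, -0.0]
force: [-3.5, 5.9, 10.0]
gripper_width: 13.4
finger_force: 83.4
TQ [1.01391845 0.52337806 0.88566407] 0.8820941671729088 1.5277502469749156
```

The steep torque rise (0.19 → 0.51 → 0.88 N m) marks the hard stop. I'll release and retreat.

```bash
python3 -m jog '[[[0,0,0,0,110],[0,0,0,0,110],[0,0,0,0,110],[0,0,0,0,110],[0,0,0,0,110],[0,0,10,0,110],[0,0,30,0,110],[0,0,45,0,110],[0,0,30,0,110],[-20,0,0,0,110]]]'; python3 -m jog '[[[-30,0,0,0,110],[-30,0,0,0,110],[-17,0,0,0,110],[0,0,0,0,110],[0,0,0,0,110],[0,0,0,0,110]]]'
python3 - <<'E'
from h import *
o=get_obs();im=read_camera("wrist");cv2.imwrite("pics/w8.png",im);np.save("o8.npy",o,allow_pickle=True)
M=R.from_quat(o["ee_rot"]).as_matrix();print("yaw",np.arctan2(M[1,0],M[0,0]),o["ee_pos"],o["force"])
hsv=cv2.cvtColor(im,cv2.COLOR_BGR2HSV);m=((hsv[...,2]<48)).astype(np.uint8);m[270:]=0
m=cv2.morphologyEx(m,cv2.MORPH_OPEN,np.ones((3,3)))
for c in cv2.findContours(m,0,1)[0]:
  if cv2.contourArea(c)<150: continue
  for z in(73,87):
    w=np.array([onplane("wrist",q[0],z,o)[:2] for q in c],np.float32);print(z,cv2.minAreaRect(w))
E
```

```text
time_s: 19.4
ee_pos: [512.7, -211.3, 180.2]
ee_rot: [0.965, -0.264, 0.006, 0.002]
force: [-0.1, -0.3, 0.3]
gripper_width: 48.7
finger_force: 0.0
time_s: 20.0
ee_pos: [432.6, -209.4, 173.6]
ee_rot: [0.964, -0.264, 0.001, 0.0]
force: [0.2, 0.3, -0.2]
gripper_width: 48.3
finger_force: 0.0
yaw -0.5348520139690331 [ 432.58485884 -209.376083    173.64864734] [ 0.19406034  0.26001337 -0.17868854]
73 ((455.3977355957031, -210.50906372070312), (29.42627716064453, 14.544238090515137), 1.0597447156906128)
87 ((457.6123046875, -212.56320190429688), (27.737751007080078, 13.709681510925293), 1.0597127676010132)
73 ((530.4071655273438, -208.62493896484375), (15.726160049438477, 36.687896728515625), 72.65013122558594)
87 ((528.317626953125, -210.7871856689453), (14.823776245117188, 34.582740783691406), 72.65007781982422)
73 ((645.477294921875, -64.0894775390625), (44.987701416015625, 58.55099105834961), 84.50836181640625)
87 ((636.7847290039062, -74.54533386230469), (42.406253814697266, 55.19123077392578), 84.50836944580078)
73 ((641.6842041015625, -110.6583251953125), (41.189693450927734, 58.72795867919922), 85.13948822021484)
87 ((633.2093505859375, -118.44203186035156), (38.82618713378906, 55.358062744140625), 85.13954162597656)
73 ((652.064208984375, -75.72742462158203), (151.24232482910156, 105.66604614257812), 84.91273498535156)
87 ((642.993896484375, -85.51547241210938), (142.56385803222656, 99.60284423828125), 84.9127197265625)
73 ((703.1690673828125, -92.03115844726562), (64.64449310302734, 80.04974365234375), 64.16458129882812)Traceback (most recent call last):
  File "<stdin>", line 9, in <module>
  File "h.py", line 14, in onplane
    c,d=ray(name,uv,obs);return c+d*(z-c[2])/d[2]
        ~~~^^^^^^^^^^^^^
  File "h.py", line 5, in ray
    m=camera_model(name);K=m["intrinsics"];u,v=uv
ValueError: time passes only in moves, steps and waits
```

Run:
```python
from h import *
for k in(7,8):
  o=np.load(f"o{k}.npy",allow_pickle=True).item();im=cv2.imread(f"pics/w{k}.png")
  g=cv2.cvtColor(im,cv2.COLOR_BGR2GRAY)
  W=lambda c,z:np.array([onplane("wrist",q[0],z,o)[:2] for q in c],np.float32)
  u,v=map(int,proj("wrist",[530,-209,44],o))
  h=cv2.cvtColor(im,cv2.COLOR_BGR2HSV);
  print(k,"ring px",im[v-45 if v>45 else 0,u],im[v,u+47],"table",im[v,u+100])
  # ring has a blueish tint, bench a warm one
  d=cv2.GaussianBlur(im[...,0].astype(np.int16)-im[...,2],(5,5),0) if 0 else cv2.GaussianBlur(im.astype(np.float32),(5,5),0)
  m=((d[...,0]-d[...,2])>0).astype(np.uint8);m[:, :u-90]=0;m[:,u+90:]=0;m[v+85:]=0
  m=cv2.morphologyEx(m&(g>110).astype(np.uint8),cv2.MORPH_OPEN,np.ones((5,5)))
  c=max(cv2.findContours(m,0,1)[0],key=cv2.contourArea)
  print("ring",cv2.minEnclosingCircle(W(c,44)),cv2.minAreaRect(W(c,44)))
  m=(g<48).astype(np.uint8);a,b=map(int,proj("wrist",[454,-209,73],o));q=np.zeros_like(m);q[b-30:b+30,a-30:a+30]=1
  c=max(cv2.findContours(m&q,0,1)[0],key=cv2.contourArea);print("grip",cv2.minAreaRect(W(c,73)))
```

```text
7 ring px [151 149 146] [150 147 144] table [142 143 148]
ring ((520.0232543945312, -208.82437133789062), 51.26070785522461) ((525.060302734375, -212.0997314453125), (94.13539123535156, 83.62907409667969), 37.01316833496094)
grip ((456.0639343261719, -208.73114013671875), (30.340087890625, 12.58642864227295), 0.6213709712028503)
8 ring px [156 151 148] [155 152 149] table [138 140 146]
ring ((519.2969970703125, -209.4432830810547), 51.58198547363281) ((524.98828125, -205.6002197265625), (83.05630493164062, 93.48921966552734), 52.28934097290039)
grip ((455.0925598144531, -210.39373779296875), (14.686785697937012, 30.045631408691406), 89.6169204711914)
```

```bash
python3 -c "from workcell import *;print(finish_job())"
```

```text
the job is handed in; nothing more can be done
None
```

The large C-washer is seated in the lamp ring's recess under the knob, and the knob is turned clockwise to its hard stop; the job was handed in at about 20 s, with no verdict returned.

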